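# Sweep loose post collars off the breadboard into the parts tray

### The job

Clear the optical breadboard: sweep the three loose steel collars with the fingers along the board and over its edge, so that all three drop into the open parts tray (not the lidded box at the opposite end). Only push them, gently: do not pinch, pick up or lift any collar, and leave the two small optic mounts on the board standing where they are.

Things in the scene. Friction and masses are not known exactly. Their poses are not given: they have to be found in the camera images.
- board: optical breadboard, a bare aluminium plate with a grid of small holes, 300 mm (its x) by 240 mm (its y), flat top 45 mm above the bench, no rim; plate 13 mm thick on four short feet, fixed. Origin on the bench under its centre; x and y along its edges, z up. The open tray stands against one of its two y ends (+y or -y, it varies), the lidded box against the other.
- tray: open-topped grey plastic parts tray, 200 mm (its x) by 110 mm (its y) by 34 mm high, walls 3 mm, floor 3 mm, fixed on the bench, long side 3 mm from the board's end, so its rim is 11 mm below the board's top. Origin at the centre of its underside on the bench, axes parallel to the board's; its centre is 178 mm from the board's centre along the board's y.
- lidded: closed grey plastic box with a flat lid, 204 mm (its x) by 112 mm (its y), top 36 mm above the bench, fixed against the board's other y end. Origin at the centre of its underside, axes parallel to the board's; its centre is 178 mm from the board's centre along the board's y. Nothing is to be put on it.
- collar_a: a dark steel post collar: a ring of outer diameter 28 mm, bore 14 mm, 12 mm tall, about 43 g, lying flat and loose on the board. Origin at the centre of its underside, z up as it lies. Identical to the other two collars. It starts in the lane nearest the board's -x edge of three lanes along the board's y, about -50 mm along the board's x (within 5 mm), anywhere within 75 mm of the middle along y.
- collar_b: a dark steel post collar: a ring of outer diameter 28 mm, bore 14 mm, 12 mm tall, about 43 g, lying flat and loose on the board. Origin at the centre of its underside, z up as it lies. Identical to the other two collars. It starts in the middle of three lanes along the board's y, about 0 mm along the board's x (within 5 mm), anywhere within 75 mm of the middle along y.
- collar_c: a dark steel post collar: a ring of outer diameter 28 mm, bore 14 mm, 12 mm tall, about 43 g, lying flat and loose on the board. Origin at the centre of its underside, z up as it lies. Identical to the other two collars. It starts in the lane nearest the board's +x edge of three lanes along the board's y, about +50 mm along the board's x (within 5 mm), anywhere within 75 mm of the middle along y.
- lens_mount: bystander: small loose lens mount standing upright on the board near its -x edge (about -125 mm along the board's x): round foot of 34 mm diameter, thin post, upright round lens ring of 30 mm diameter, 51 mm tall, 140 g. Origin at the centre of its underside.
- plate_mount: bystander: small loose plate mount standing upright on the board near its +x edge (about +125 mm along the board's x): round foot of 34 mm diameter, thin post, upright square plate 30 mm wide, 51 mm tall, 140 g. Origin at the centre of its underside.

How it is judged:
By the outcome, as a careful person would: the job done as asked, in the order asked, and still so for the second after the job is handed in, with the robot touching nothing.
It also fails if it takes over 56 s, if anything falls off the work surface, if the arm or the gripper's body presses on something with over 40 N, if the wrist force passes 120 N, or if a joint passes its speed limit or range.

### The arm

A 6-joint arm with a two-finger parallel gripper is mounted at the origin on the work surface. World frame = base frame: x ahead of the robot, y to its left, z up, the work surface at z = 0. Lengths are in m, angles in rad, forces in N, time in s.
With the tool pointing down it reaches from about 0.25 to 0.725 m from the base axis. Payload 9.7 kg.
Tool frame: the origin (TCP) lies at the very end of the fingers, on their centre line; the grasp point (between the pads) lies 19 mm behind it; z points along the fingers, y is the direction in which the jaws open and shut (so a half turn about z gives the same grasp; the last joint's range is limited). The gripper opens to 85 mm and grips with 20 to 120 N. Pads are 22 mm wide; open, the fingers measure 114 mm over their backs; the gripper's body (76 mm by 85 mm) begins 54 mm behind the grasp point. The pads swing forward as they close: fully open they stand 13 mm farther back than shut.
Start: joints at [-1.293, 0.087, 0.176, 1.66, 0, 1.571], TCP at [0.151, -0.529, 0.231] pointing down, gripper open.
Joint ranges: [-3.13, 3.13], [-0.85, 1.81], [-1.15, 1.24], [-2.2, 2.28], [-1.44, 1.52], [-3.14, 3.14]. Speed limits (rad/s): [2.22, 2.22, 2.57, 3.14, 3.14, 3.14].

### API

Orientations are given as a unit quaternion [w, x, y, z].
In Python, from station import ctrl gives the robot as it stands. Calls block until the motion is done:
- ctrl.reach(position, orientation): joint-space move of the TCP to a pose.
- ctrl.line_to(position, rate=0.15, rot=None): straight line of the TCP; rot=None keeps the orientation; rate is the mean speed in m/s.
- ctrl.goto_joints(angles): joint-space move.
- ctrl.release() and ctrl.grab(grasp_force=None): open the fingers fully, or close them until they stop; grasp_force is the grip in N (None keeps the last).
- ctrl.dwell(seconds).
- ctrl.solve_ik(position, orientation): joint angles nearest the present ones, or None.
- ctrl.get_obs(): the state.
- ctrl.snapshot(name): name is "side" or "top"; returns a dict with "color" (400x640x3 uint8, red, green, blue), "range_z" (400x640 float32, m along the optical axis (not along the pixel's ray), 0 where there is no reading), "K" (3x3 intrinsics, pixels), "camera_from_world" (4x4, takes a point from world to camera coordinates). Camera axes: x right, y down, z forward; pixel columns grow to the right and rows downward; lengths in m; the calibration is good to about 2 mm. A picture is of the moment at which its call begins.
A pose or a line that the arm cannot do raises ctrl.IKError and nothing moves.
- ctrl.close_job(): hands the job in, once; it reports no verdict.
The state is a dict: "t": time; "joint_pos": joint angles; "joint_velocities": joint speeds; "joint_efforts": joint torques, N m; "tcp_pos": TCP position; "orientation": TCP orientation; "force": force on the tool from outside, world axes, zero at the start; "torque": the same for the moment, N m; "opening": finger opening in m.
Only numpy, scipy, OpenCV 4.12 (cv2) and the standard library are available. Lean on these libraries where they do the work, as an engineer would, in place of code of your own. Each camera call takes 0.05 s, during which the arm holds its last target. There are 200 camera calls.

## Working session

There is one attempt and no reset: what is moved stays moved. The work goes in short steps, each a Python script; the robot and the scene stay as the last script left them, time stands still between calls to the robot, and variables do not carry over. Pictures are saved under pics/ and viewed, about 8 in all and at most 12, crops included, and the job is handed in when it is done.

```bash
mkdir -p pics; ls; python3 - <<'E'
from station import ctrl
import cv2,numpy as np
for n in("top","side"):
    s=ctrl.snapshot(n); np.savez(f"{n}0.npz",**s)
    cv2.imwrite(f"pics/{n}0.png",s["color"][:,:,::-1]); print(n,s["K"],s["camera_from_world"].round(3))
o=ctrl.get_obs(); print(o)
E
```

```text
pics
top [[482.6675732    0.         314.76634856]
 [  0.         482.6675732  187.35832477]
 [  0.           0.           1.        ]] [[ 0.02  -0.999 -0.036  0.024]
 [-0.982 -0.012 -0.189  0.57 ]
 [ 0.188  0.04  -0.981  0.67 ]
 [ 0.     0.     0.     1.   ]]
side [[436.8847979    0.         318.4022852 ]
 [  0.         436.8847979  192.74333783]
 [  0.           0.           1.        ]] [[-0.964 -0.265  0.005  0.547]
 [-0.145  0.512 -0.847  0.126]
 [ 0.222 -0.817 -0.532  0.573]
 [ 0.     0.     0.     1.   ]]
{'t': 0.1, 'joint_pos': array([-1.29300490e+00,  8.74453047e-02,  1.75233589e-01,  1.65977967e+00,
       -2.80506443e-06,  1.57083433e+00]), 'joint_velocities': array([ 0.00078903, -0.00109345,  0.00324122, -0.00092574,  0.00163483,
        0.00079277]), 'joint_efforts': array([ 9.94758375e-05, -5.21561050e+01,  4.65652657e+01,  1.60025619e-02,
        3.99925818e-05,  1.16888174e-05]), 'tcp_pos': array([ 0.15077577, -0.52873527,  0.23064221]), 'orientation': array([-5.91581019e-04,  9.90371942e-01,  1.38430705e-01, -8.41282078e-05]), 'force': array([ 1.17639828, -0.28109631, -0.58311466]), 'torque': array([ 0.01496713, -0.04972884, -0.01195297]), 'opening': 0.08544497246874183}
```

View pics/top0.png

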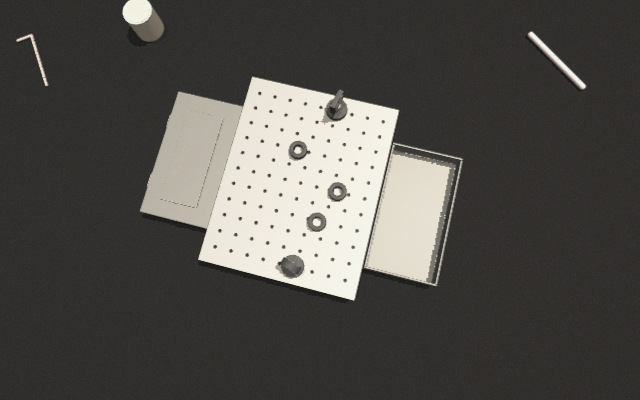

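View pics/side0.png

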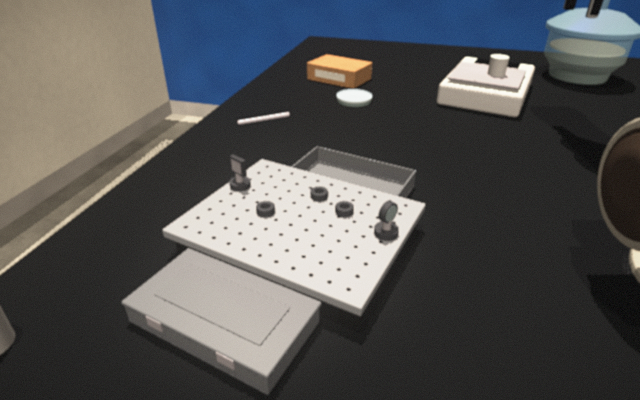

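The top view shows the board with corners at about (252,77), (399,110), (355,299) and (199,261). The open tray is on the right (world -y) and the lidded box on the left. The collars are at about (298,150), (337,191) and (317,222). In the side view the round lens mount is at (387,220), nearest the robot, and the plate mount is at (239,175). So board +x points away from the robot, and the tray is at the board's -y end.

```bash
cat >h.py <<'E'
import numpy as np,cv2
def ray(s,uv,z):
    T=np.array(s["camera_from_world"]);R,t=T[:3,:3],T[:3,3];c=-R.T@t
    d=R.T@np.linalg.inv(s["K"])@[uv[0],uv[1],1]
    return c+d*(z-c[2])/d[2]
def cloud(s):
    T=np.array(s["camera_from_world"]);Z=s["range_z"];v,u=np.indices(Z.shape);K=s["K"]
    P=np.stack([(u-K[0,2])/K[0,0]*Z,(v-K[1,2])/K[1,1]*Z,Z],-1)
    return (P-T[:3,3])@T[:3,:3]
# board: corners (-x+y),(+x+y),(+x-y),(-x-y)
def board(s):
    C=np.array([ray(s,p,.045)[:2] for p in[(199,261),(252,77),(399,110),(355,299)]])
    M=np.array([[-.15,.12],[.15,.12],[.15,-.12],[-.15,-.12]]);c=C.mean(0)
    yaw=np.angle(np.sum((C-c)@[1,1j]*np.conj(M@[1,1j])))
    R=np.array([[np.cos(yaw),-np.sin(yaw)],[np.sin(yaw),np.cos(yaw)]])
    return c,yaw,R,(C-c)@R-M
E
python3 - <<'E'
from h import *
for n in("top","side"):
    s=dict(np.load(n+"0.npz"))
    if n=="top":
        c,yaw,R,e=board(s);print(c,yaw,e.round(4))
        for k,p in dict(a=(317,222),b=(337,191),c=(298,150)).items(): print(k,((ray(s,p,.057)[:2]-c)@R).round(4))
        for q in [(394,144),(462,158),(437,284),(366,268)]: print("tray",((ray(s,q,.034)[:2]-c)@R).round(4))
    P=cloud(s);B=(P[...,:2]-c)@R
    on=(abs(B[...,0])<.145)&(abs(B[...,1])<.115)&(s["range_z"]>0)
    print(n,"board z",np.median(P[...,2][on]))
    m=(on&(P[...,2]>.0515)).astype(np.uint8)
    N,L,st,_=cv2.connectedComponentsWithStats(m)
    for i in range(1,N):
        if st[i,4]>25: b=B[L==i];print(st[i],b.mean(0).round(4),((b.min(0)+b.max(0))/2).round(4),P[...,2][L==i].max().round(4))
    # colour circles
    if n=="top":
        g=cv2.cvtColor(s["color"],cv2.COLOR_RGB2GRAY)
        m=(on&(g<120)).astype(np.uint8);N,L,st,ce=cv2.connectedComponentsWithStats(m)
        for i in range(1,N):
            if st[i,4]>60: print("dark",st[i],ce[i].round(1),((ray(s,ce[i],.055)[:2]-c)@R).round(4))
        cv2.imwrite("pics/crop.png",cv2.resize(s["color"][70:310,190:470,::-1],None,fx=2.8,fy=2.4) if 0 else cv2.resize(s["color"][70:310,190:470,::-1],None,fx=2.5,fy=2.5,interpolation=cv2.INTER_CUBIC))
E
```

```text
[0.57752733 0.05424286] -0.22411919027328095 [[-0.0004 -0.0008]
 [-0.0004 -0.0007]
 [-0.0013  0.0001]
 [ 0.0021  0.0015]]
a [-0.0532 -0.0385]
b [-0.0011 -0.0564]
c [0.0467 0.016 ]
tray [ 0.0966 -0.1247]
tray [ 0.0989 -0.2311]
tray [-0.0979 -0.2312]
tray [-0.1003 -0.1248]
top board z 0.04502838409415595
[325  90  22  30 421] [ 0.1226 -0.0256] [ 0.1245 -0.0241] 0.0984
[289 141  18  18 200] [0.0475 0.0173] [0.0481 0.0176] 0.0599
[328 182  19  19 205] [-0.0012 -0.0562] [-0.0009 -0.0559] 0.0599
[307 213  19  18 208] [-0.0527 -0.0373] [-0.0524 -0.0371] 0.0598
[280 255  24  23 427] [-0.1243 -0.0193] [-0.1241 -0.0184] 0.0978
dark [325  90  22  31 393] [336.  107.7] [ 0.1264 -0.0243]
dark [289 141  21  19 211] [297.8 150.2] [0.0468 0.0164]
dark [328 183  18  18 182] [336.1 191.6] [-0.0019 -0.0552]
dark [307 213  19  19 191] [316.  221.8] [-0.053  -0.0368]
dark [278 255  26  23 345] [290.5 266.8] [-0.1258 -0.0167]
side board z 0.04561666835842918
[229 154  22  35 501] [ 0.1246 -0.0195] [ 0.1274 -0.0226] 0.0974
[310 186  18  13 173] [ 0.0003 -0.0526] [ 0.001  -0.0547] 0.059
[256 201  19  14 197] [0.0488 0.0212] [0.0503 0.0201] 0.0594
[335 201  19  14 194] [-0.0517 -0.0335] [-0.0503 -0.0354] 0.0591
[374 200  25  38 658] [-0.1236 -0.0121] [-0.1224 -0.0163] 0.0974
```

View pics/crop.png

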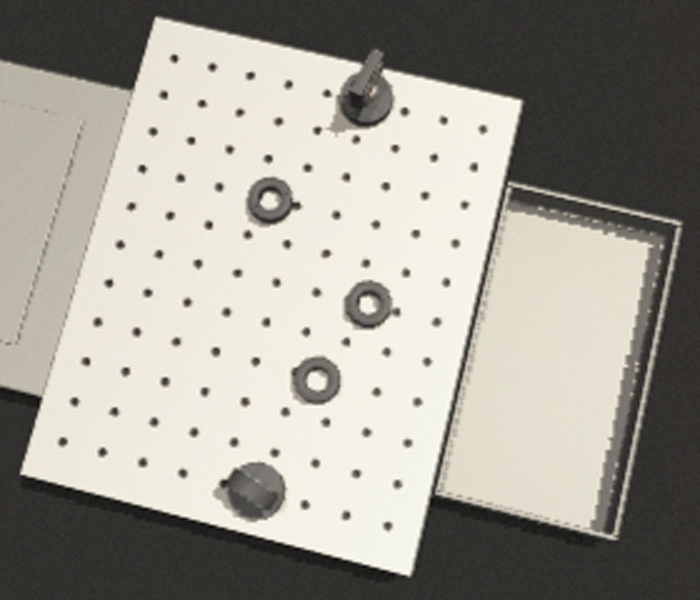

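The measurements agree: corner residuals are 2 mm or less, board z is 45 mm, and the collars sit in their lanes. Taking the mean of both views gives a(-52.5,-37), b(-1,-55) and c(48,18) mm. I'll sweep lane a first with the fingers shut.

```bash
cat >>h.py <<'E'
from scipy.spatial.transform import Rotation as Ro
from station import ctrl
c,yaw,R,_=board(dict(np.load("top0.npz")))
W=lambda x,y,z:[*(c+R@[x,y]),z]
def quat(sg):
    x=np.array([*(R@[0,sg]),0]);z=np.array([0,0,-1.])
    q=Ro.from_matrix(np.stack([x,np.cross(z,x),z],1)).as_quat();return q[[3,0,1,2]]
def sweep(x,y0,zp=.049,yend=-.142):
    ctrl.line_to(W(x,y0,.1),rate=.2); ctrl.line_to(W(x,y0,zp),rate=.1)
    o=ctrl.get_obs();print("down",o["t"],o["tcp_pos"].round(4),o["force"].round(1))
    for y in np.linspace(y0,yend,4)[1:]:
        ctrl.line_to(W(x,y,zp),rate=.07);o=ctrl.get_obs();print(round(y,3),o["t"],o["force"].round(1))
    ctrl.line_to(W(x,yend,.1),rate=.15)
def snap(n):
    s=ctrl.snapshot("top");cv2.imwrite(f"pics/{n}.png",cv2.resize(s["color"][70:310,190:470,::-1],None,fx=2.5,fy=2.5));return s
E
python3 - <<'E'
from h import *
best=None
for sg in(1,-1):
    js=[ctrl.solve_ik(W(*p),quat(sg)) for p in[(-.0525,0,.12),(-.0525,-.142,.049),(.048,.055,.049),(.048,-.142,.1)]]
    print(sg,[None if j is None else np.round(j,2) for j in js])
    if all(j is not None for j in js):
        d=abs(js[0]-ctrl.get_obs()["joint_pos"]).max()
        if best is None or d<best[0]: best=(d,sg)
q=quat(best[1]);ctrl.grab(20);print(ctrl.get_obs()["opening"])
ctrl.reach(W(-.0525,0,.13),q);print(ctrl.get_obs()["t"])
sweep(-.0525,0.0)
snap("a1");print(ctrl.get_obs()["t"])
E
```

```text
1 [array([ 0.12,  0.03, -0.1 ,  1.44,  0.  ,  1.92]), array([-0.15, -0.02, -0.29,  1.3 ,  0.  ,  1.65]), array([0.15, 0.32, 0.09, 1.34, 0.  , 1.95]), array([-0.16,  0.2 ,  0.04,  1.42,  0.  ,  1.64])]
-1 [array([ 0.12,  0.03, -0.1 ,  1.44,  0.  , -1.22]), array([-0.15, -0.02, -0.29,  1.3 ,  0.  , -1.49]), array([ 0.15,  0.32,  0.09,  1.34,  0.  , -1.2 ]), array([-0.16,  0.2 ,  0.04,  1.42,  0.  , -1.51])]
-8.997944432756236e-05
3.3833
down 4.3417 [0.5266 0.066  0.0496] [ 0.5 -0.4  0.4]
-0.047 5.1667 [-0.8  0.3 -1.3]
-0.095 5.9917 [ 1.4 -0.1 -1.2]
-0.142 6.8167 [-0.3  0.8  0.2]
7.3583
```

View pics/a1.png

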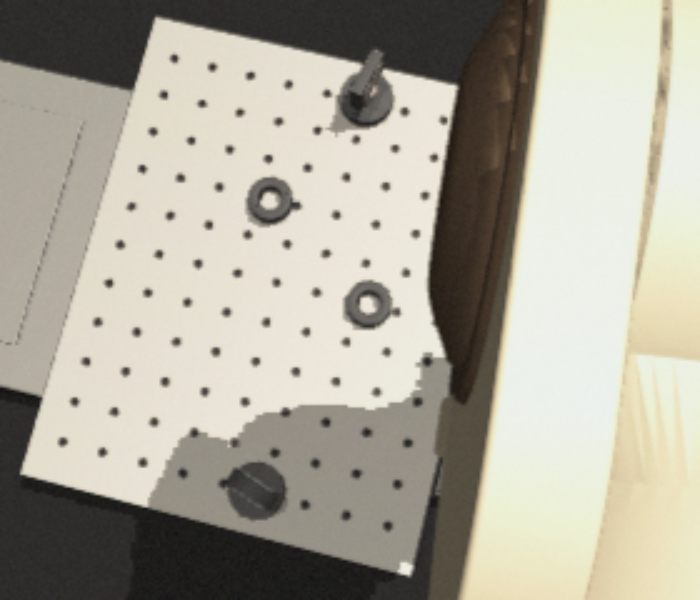

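Collar a has left the board. Collars b at (368,303) and c at (270,199) and both mounts haven't moved. The arm hides the tray, so I'll sweep b next and look from behind c.

```bash
python3 - <<'E'
from h import *
sweep(-.001,-.018)
ctrl.line_to(W(.048,.058,.12),rate=.2)
snap("b1");s=ctrl.snapshot("side");cv2.imwrite("pics/b1s.png",s["color"][:,:,::-1]);print(ctrl.get_obs()["t"])
E
```

```text
down 8.8417 [0.5726 0.0367 0.0494] [ 0.3 -1.2  0.3]
-0.059 9.5833 [-0.  -0.1 -0.5]
-0.101 10.325 [-0.6 -0.  -0.3]
-0.142 11.0667 [-0.1 -0.4 -0.4]
12.8417
```

View pics/b1.png

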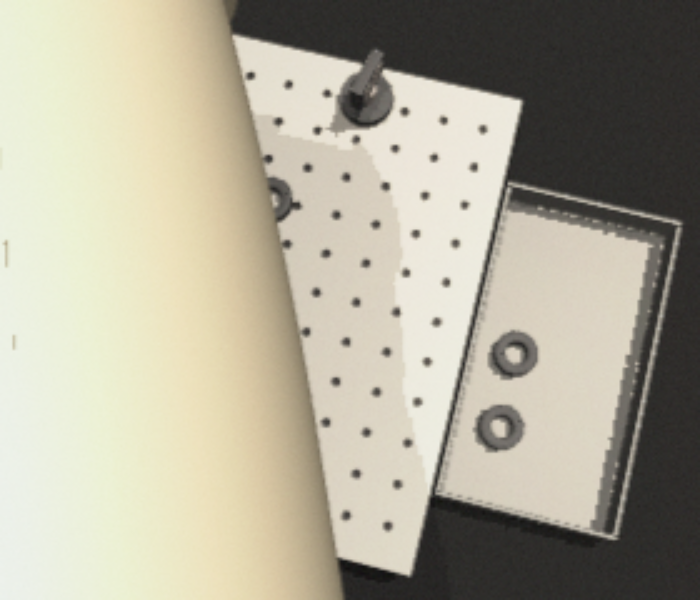

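Both a at (500,428) and b at (515,353) lie flat in the tray, and c is still in place at about (270,199). I'll sweep c now, then retreat to the start pose and check.

```bash
python3 - <<'E'
from h import *
sweep(.048,.056)
o=ctrl.get_obs()["tcp_pos"];ctrl.line_to([o[0],o[1],.22],rate=.2)
ctrl.goto_joints([-1.293,0.087,0.176,1.66,0,1.571]);ctrl.dwell(.3)
s=snap("c1");print(ctrl.get_obs()["t"],ctrl.get_obs()["tcp_pos"])
P=cloud(s);B=(P[...,:2]-c)@R
for nm,on,h in(("board",(abs(B[...,0])<.145)&(abs(B[...,1])<.115),.0515),("tray",(abs(B[...,0])<.09)&(B[...,1]<-.132)&(B[...,1]>-.222),.010)):
    m=(on&(P[...,2]>h)&(s["range_z"]>0)).astype(np.uint8);N,L,st,_=cv2.connectedComponentsWithStats(m)
    for i in range(1,N):
        if st[i,4]>40: print(nm,st[i],B[L==i].mean(0).round(4),P[...,2][L==i].max().round(4))
E
```

```text
down 13.75 [0.637  0.0982 0.0496] [ 0.8 -1.   0.3]
-0.01 14.8417 [0.5 0.1 0. ]
-0.076 15.9333 [ 0.1 -0.6 -0.6]
-0.142 17.025 [ 0.3 -0.1  0.3]
20.8333 [ 0.1510838  -0.52880529  0.23125903]
board [325  90  22  30 421] [ 0.1226 -0.0256] 0.0989
board [280 255  24  23 426] [-0.1243 -0.0193] 0.0974
tray [393 170  18  17 185] [ 0.0506 -0.1496] 0.019
tray [387 203  18  17 188] [-0.0027 -0.1515] 0.0184
tray [381 232  18  18 195] [-0.0497 -0.1522] 0.019
```

View pics/c1.png

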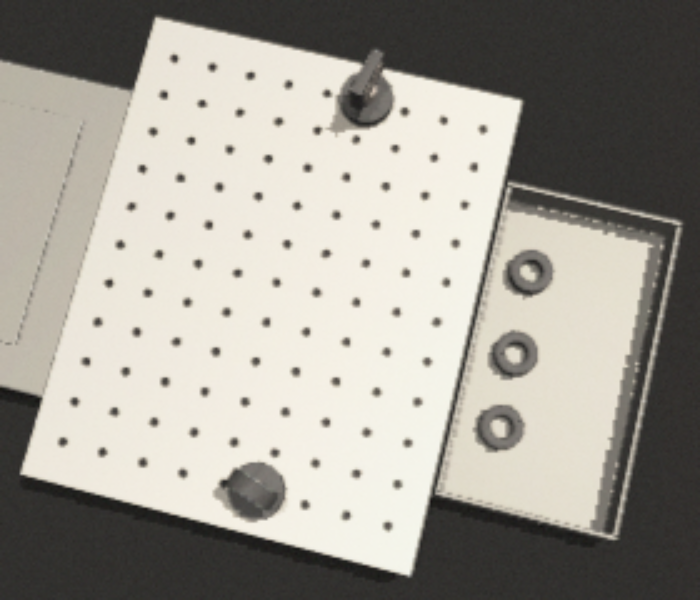

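All three collars lie flat in the tray at (529,272), (515,353) and (500,428). The mounts are where they started and the arm is clear.

```bash
python3 -c "
from station import ctrl
print(ctrl.close_job())"
```

```text
the job is handed in; nothing more can be done
None
```

All three collars are in the open parts tray, and I've handed the job in. I swept them one lane at a time (a, b, then c) along the board and over its -y edge. The fingers stayed shut, about 4 mm above the plate and moving at about 0.07 m/s, and nothing was pinched or lifted.

- **Collars:** the last top-camera check showed all three lying flat on the tray floor, near board x of -50, -3 and +51 mm. None was left on the board.
- **Mounts:** both optic mounts are upright, and their measured positions match the first image to 0.1 mm.
- **Force and time:** the sampled wrist force stayed at noise level, about 2 N or less. The clock read 20.8 s at the last check, against the 56 s limit.
- **Measurements:** the two cameras disagreed by up to about 4 mm on the collars' starting positions, so I used the average. No check failed.

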